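# Shut and lock the cover of a garden-lighting control box

### The arm

A 6-joint arm with a two-finger parallel gripper is mounted at the origin on the work surface. World frame = base frame: x ahead of the robot, y to its left, z up, the work surface at z = 0. Lengths are in m, angles in rad, forces in N, time in s.
With the tool pointing down it reaches from about 0.375 to 0.9 m from the base axis. Payload 3.1 kg.
Tool frame: the origin (TCP) lies on the centre line of the jaws, within the pads' length; the fingertips stand 19 mm ahead of it and the grasp point (between the pads) is the TCP; z points along the fingers, y is the direction in which the jaws open and shut (so a half turn about z gives the same grasp; the last joint's range is limited). The gripper opens to 85 mm and grips with 20 to 120 N. Pads are 22 mm wide; open, the fingers measure 114 mm over their backs; the gripper's body (76 mm by 85 mm) begins 54 mm behind the grasp point. The pads swing forward as they close: fully open they stand 13 mm farther back than shut.
Start: joints at [0.95, 0.527, 1.433, -0, 1.181, -0.178], TCP at [0.268, 0.565, 0.25] pointing down, gripper open.
Joint ranges: [-3.08, 3.08], [-0.75, 2.2], [0.22, 2.44], [-1.43, 4.57], [0, 2.65], [-2.85, 2.85]. Speed limits (rad/s): [2.79, 2.79, 3.14, 3.14, 3.14, 3.14].

### API

Orientations are given as a unit quaternion [x, y, z, w].
In Python, from station import manip, imaging, workorder gives the robot as it stands.
- The arm moves only by the shell command python3 -m creep 'ROWS' [FORCE]. ROWS is a JSON object of lists of equal length, an entry for each row: "claw": the finger opening in cm, from 0 to 8.54; "dp": the shift along the tool's x, y, z in cm, a list of three; "roll": the turn about the tool's z in rad. In form: {"claw": [claw, ...], "dp": [[dx, dy, dz], ...], "roll": [roll, ...]}. A call has 1 to 12 rows; each row is the pose to reach, as a shift and turn from the pose commanded when the call began, along the tool's axes at that moment; what a row does not reach only later rows make up. A row lasts 1/10 s, in which the tool goes at most 50 mm and 8.59 degrees, less where a joint would pass 70% of its speed; a pose out of reach is approached as far as the arm can. A call with a gripper value outside its range is refused whole. The fingers move at their own pace and stop on an object; FORCE is the grip in N (left out, the last holds). Time passes only in rows, so rows that repeat a pose let the fingers close. It gives the time, the measured TCP pose, the force and the opening at its end, in the units of the state.
- manip.sense(): the state, without advancing time (a new reading comes with each control period).
- imaging.snapshot(name): name is "scene" or "top" or "wrist"; returns a dict with "image" (420x560x3 uint8, red, green, blue), "z_map" (420x560 float32, m along the optical axis (not along the pixel's ray), 0 where there is no reading), "vfov" (degrees; the focal length in pixels is half the picture's height over the tangent of half this angle, whatever the lens; pixels are square), "cx", "cy" (the principal point, pixels), "dist" ([k1, k2, p1, p2, k3] as OpenCV has them; the pictures are not rectified), "R" (3x3) and "t" (3): a world point X has camera coordinates R X + t. Camera axes: x right, y down, z forward; pixel columns grow to the right and rows downward; lengths in m; the calibration is good to about 2 mm. A picture is of the moment at which its call begins.
- workorder.sign_off(): hands the job in, once; it reports no verdict.
The state is a dict: "t": time; "q": joint angles; "qd": joint speeds; "tau": joint torques, N m; "tcp_pos": TCP position; "tool_rot": TCP orientation; "force": force on the tool from outside, world axes, zero at the start; "ft_torque": the same for the moment, N m; "finger_gap": opening from 0.0 (shut) to 1.0 (fully open).
Only numpy, scipy, OpenCV 4.12 (cv2) and the standard library are available. Lean on these libraries where they do the work, as an engineer would, in place of code of your own. Each camera call takes 0.05 s, during which the arm holds its last target.

### The job

The hinged cover of the grey garden-lighting control box stands ajar: push it fully shut with the fingertips. Then set a fingertip (or the closed fingertips) in the slot of the round cam fastener on the cover and turn it clockwise, seen from above, as far as it will go so that the cover is locked. Grasp nothing, do not raise the cover higher, do not turn the fastener before the cover is shut, leave the vase, candlestick and flowerpot where they stand, and finish clear of everything.

Things in the scene. Friction and masses are not known exactly. Their poses are not given: they have to be found in the camera images.
- control_box: Grey plastic box fixed to the counter, 260 (x) x 220 (y) x 100 mm high without its cover. Origin at the centre of its underside, on the counter; z up. Its -x side looks roughly towards the robot (yaw up to 0.45 rad). The cover's hinge line runs along the top of its far side (x = +130 mm, z = 100 mm, parallel to y). It cannot move.
- cover (a joint): Opening angle of the cover in rad: 0 = fully shut (rigid stop), grows as the near edge rises; starts 0.15 to 0.40. Stiff hinge: the cover stays where it is left; some 1 to 4 N down near its near edge closes it.
- cover_edge (a point): Middle of the cover's near (free) edge, on its top face; x axis points along the cover to the hinge, z out of its top. The cover is a flat plate 260 (hinge line to near edge) x 220 x 10 mm; its underside is level with the hinge line and, shut, its top is 110 mm above the counter. Its two near corners are bare and flat, good to push on.
- collar (a point): On the fastener's turning axis, at the cover's top face: 192 mm from the hinge line, 68 mm from the near edge, on the cover's centre line. Fixed to the cover. Around it stands a fixed round collar, 42 mm inner and 50 mm outer radius, 18 mm high above the plate, with the fastener inside.
- catch (a point): Steel catch inside the box at the middle of its near wall, 91 mm above the counter. A tongue under the cover turns with the fastener and passes beneath the catch only if the cover is shut; otherwise it ends on top of the catch and the cover cannot shut. With it beneath, the cover is locked (about 2 mm of play).
- cam (a joint): Angle of the fastener in rad, growing clockwise seen from above: 0 = unlocked (slot parallel to the hinge line), 1.571 = locked (slot square to the hinge line), rigid stops at both; starts 0 to 0.35. Stiff: needs about 0.3 N m (some 12 N pushed sideways 25 mm from the axis) and stays where it is left.
- finger_slot: Slot in the round aluminium fastener: straight, 73 mm long, 28 mm wide, open at the top, dark floor. The aluminium beside it rises 14 mm above the floor (the collar 15 mm), the slot's inner walls 11 mm. Origin: centre of the slot's floor, on the turning axis; x along the slot, y across, z up out of it. Cover shut, the floor is 113 mm above the counter.
- vase: Loose white ceramic vase, 76 mm widest, 135 mm high; origin under its centre. A bystander beside or beyond the box.
- candlestick: Loose dark steel candlestick, 76 mm widest, 115 mm high; origin under its centre. A bystander.
- flowerpot: Loose terracotta pot, 84 mm widest, 80 mm high; origin under its centre. A bystander.

How it is judged:
On the way, in this order (a step that is already met when the one before it is completed fails the run):
1. the cover is pushed fully shut (within 0.02 rad) (value of joint cover below 0.02 rad), for 0.1 s.
2. the fastener is being turned by a finger inside its slot, past 0.7 rad (value of joint cam above 0.7 rad and contact force between the fingers and finger_slot above 0.5 N), for 0.05 s.
3. the fastener is locked (past 1.45 rad) with the cover shut (value of joint cam above 1.45 rad and value of joint cover below 0.02 rad), for 0.1 s.
At the end, for the whole second after the job is handed in: The cover is shut within 0.02 rad, the fastener stands past 1.45 rad of its 1.571 rad turn, and vase, candlestick and flowerpot are within 30 mm of where they began (all of step 3 and distance of each of vase, candlestick, flowerpot from where it was at the start of the episode below 0.03 m); the robot touches nothing.
It fails at once if the cover is raised beyond 0.5 rad (value of joint cover above 0.5 rad).
It fails at once if the fastener is turned past 0.6 rad while the cover is still open more than 0.05 rad (value of joint cam above 0.6 rad and value of joint cover above 0.05 rad).
It fails at once if a bystander is moved by more than 30 mm, lifted or tipped (distance of any of vase, candlestick, flowerpot from where it was at the start of the episode above 0.03 m or angle between any of vase, candlestick, flowerpot's own z axis and vertical above 0.4 rad).
It also fails if it takes over 48 s, if anything falls off the work surface, if the arm or the gripper's body presses on something with over 40 N, if the wrist force passes 120 N, or if a joint passes its speed limit or range.

## Working session

There is one attempt and no reset: what is moved stays moved. The work goes in short steps, Python scripts to look and compute and a shell command to move; the robot and the scene stay as the last step left them, time stands still between calls to the robot, and variables do not carry over. Pictures are saved under pics/ and viewed, and the job is handed in when it is done.

```bash
mkdir -p pics; ls
python3 - <<'E'
from station import manip, imaging
import cv2,numpy as np,pickle
print(manip.sense())
d={}
for n in ("scene","top","wrist"):
    s=imaging.snapshot(n); d[n]=s
    cv2.imwrite(f"pics/{n}0.png",s["image"][:,:,::-1])
    print(n,s["vfov"],s["cx"],s["cy"],s["dist"],s["R"],s["t"])
pickle.dump(d,open("s0.pkl","wb"))
E
```

```text
pics
{'t': 0.0, 'q': array([ 9.49470391e-01,  5.28461882e-01,  1.43391958e+00, -2.44253141e-05,
        1.18138534e+00, -1.78473026e-01]), 'qd': array([ 0.00083733, -0.00138348,  0.00052734,  0.00021559,  0.00041179,
       -0.00029363]), 'tau': array([ 1.35394082e-03, -4.42354989e+01, -1.78024220e+01,  3.72542513e-05,
        8.42275622e-03,  1.10990632e-05]), 'tcp_pos': array([0.26738507, 0.564162  , 0.24933071]), 'tool_rot': array([ 2.19616809e-01,  9.75585606e-01, -1.00570219e-03, -4.12824261e-04]), 'force': array([-0.16079629, -0.39703104, -0.54858759]), 'ft_torque': array([0.04823619, 0.02367403, 0.01427645]), 'finger_gap': 1.0012828307526316}
scene 49.31292162665163 273.3613800511798 205.28643383076079 [0.03926689 0.         0.         0.         0.        ] [[ 0.84706212  0.53141954  0.00889037]
 [ 0.40560459 -0.63552746 -0.65695491]
 [-0.3434686   0.5600876  -0.75387744]] [-0.4839864 -0.1569625  1.1219395]
top 53.09596975178847 274.3279838739688 216.64457947577495 [-0.10968739  0.          0.          0.          0.        ] [[-1.64314298e-02 -9.99864946e-01 -3.13389616e-04]
 [-9.93013999e-01  1.63554707e-02 -1.16857590e-01]
 [ 1.16846933e-01 -1.60893701e-03 -9.93148632e-01]] [0.03765432 0.56849254 1.06260947]
wrist 71.10578118019815 281.4429191374635 207.175827333809 [-0.04503886  0.          0.          0.          0.        ] [[ 0.42930328  0.90315957 -0.00121606]
 [ 0.85686591 -0.406872    0.31660069]
 [ 0.28544616 -0.13695971 -0.94855813]] [-0.62397744 -0.04009836  0.37998521]
```

View pics/scene0.png

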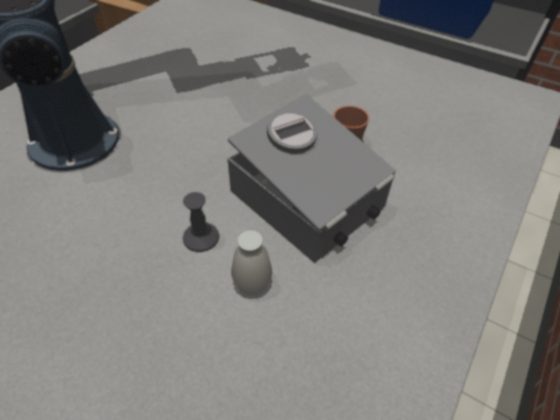

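View pics/top0.png

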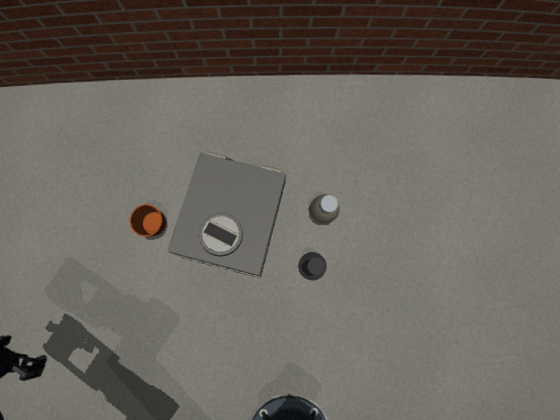

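View pics/wrist0.png

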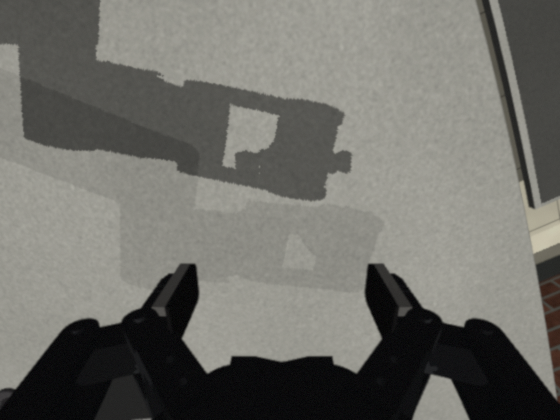

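The scene view shows the cover ajar, with the collar at about (292,131). In the top view the cover's corners are at about (204,153), (286,172), (262,276) and (169,253), and the collar is at about (221,234) with the dark slot across it. The pot is at (148,221), the candlestick at (313,266) and the vase at (325,208).

```bash
cat > h.py <<'E'
import numpy as np,cv2
def K(s):
    f=s["image"].shape[0]/2/np.tan(np.radians(s["vfov"]/2)); return np.array([[f,0,s["cx"]],[0,f,s["cy"]],[0,0,1]])
def rays(s,px):
    px=np.asarray(px,float).reshape(-1,1,2)
    n=cv2.undistortPoints(px,K(s),np.array(s["dist"])).reshape(-1,2)
    return np.c_[n,np.ones(len(n))]
def pts(s,px):
    r=rays(s,px); px=np.asarray(px).astype(int).reshape(-1,2); z=s["z_map"][px[:,1],px[:,0]]
    return (r*z[:,None]-s["t"])@s["R"], z
def onplane(s,px,n,d):   # n.X=d
    r=rays(s,px)@s["R"]; c=-s["R"].T@s["t"]
    return c+r*((d-n@c)/(r@n))[:,None]
def proj(s,X):
    rv,_=cv2.Rodrigues(np.array(s["R"])); return cv2.projectPoints(np.asarray(X,float).reshape(-1,1,3),rv,np.array(s["t"]),K(s),np.array(s["dist"]))[0].reshape(-1,2)
E
python3 - <<'E'
import pickle,numpy as np,cv2
from h import *
d=pickle.load(open("s0.pkl","rb"))
for n,poly,hole,hr in (("top",[(206,158),(281,175),(260,270),(174,250)],(221,234),26),("scene",[(305,106),(385,170),(322,214),(238,143)],(292,131),30)):
    s=d[n]; m=np.zeros(s["z_map"].shape,np.uint8); cv2.fillPoly(m,[np.array(poly)],1); cv2.circle(m,hole,hr,0,-1)
    v,u=np.nonzero(m&(s["z_map"]>0)); P,_=pts(s,np.c_[u,v]); 
    c=np.median(P,0)
    for _ in range(4):
        U,S,V=np.linalg.svd(P-P.mean(0),full_matrices=False); nn=V[2]*np.sign(V[2][2]); e=(P-P.mean(0))@nn; c=P.mean(0); P=P[abs(e)<max(.004,2*e.std())]
    print(n,len(P),"n",nn,"tilt",np.arccos(nn[2]),"yaw",np.arctan2(-nn[1],-nn[0]),"c",c,"std",e.std())
    if n=="top":
        X=onplane(s,[(204,153),(286,172),(262,276),(169,253)],nn,nn@c); print(X.round(4)); print(np.linalg.norm(np.roll(X,-1,0)-X,axis=1))
s=d["top"]
g=cv2.resize(s["image"][130:300,120:350],None,fx=3.4,fy=3.4,interpolation=cv2.INTER_CUBIC); cv2.imwrite("pics/topcrop.png",g[:,:,::-1])
E
```

```text
top 5916 n [ 0.18063917 -0.04883881  0.98233612] tilt 0.1882345597034387 yaw 2.877539112610603 c [0.58237864 0.12623486 0.13261001] std 0.0015980034315023182
[[ 0.7218  0.2002  0.1107]
 [ 0.67   -0.0021  0.1101]
 [ 0.4188  0.0588  0.1593]
 [ 0.474   0.272   0.1598]]
[0.20883181 0.26304615 0.220296   0.26259326]
scene 5528 n [ 0.17882582 -0.04828959  0.98269499] tilt 0.1863070179451846 yaw 2.8778463236483542 c [0.60235575 0.11826687 0.12852899] std 0.001184224691007284
```

View pics/topcrop.png

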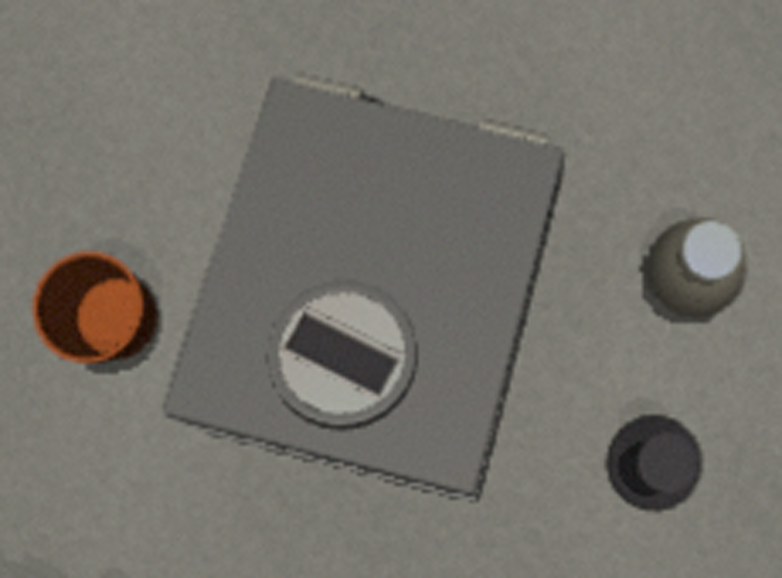

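Run:
```python
import pickle,numpy as np,cv2
from h import *
d=pickle.load(open("s0.pkl","rb")); s=d["top"]
n=np.array([.1797,-.0486,.9825]); n/=np.linalg.norm(n); dd=n@np.array([0.58237864,0.12623486,0.13261001])
hsv=cv2.cvtColor(s["image"],cv2.COLOR_RGB2HSV)
roi=np.zeros(hsv.shape[:2],np.uint8); cv2.circle(roi,(221,234),17,1,-1)
gray=s["image"].mean(2)
dark=((gray<75)&(roi>0)).astype(np.uint8); print("dark",dark.sum())
cs,_=cv2.findContours(dark,cv2.RETR_EXTERNAL,cv2.CHAIN_APPROX_NONE); c=max(cs,key=cv2.contourArea)
r=cv2.minAreaRect(c); b=cv2.boxPoints(r); print(r)
X=onplane(s,b,n,dd+.003); C=X.mean(0); print("slot c",C,"sides",np.linalg.norm(np.roll(X,-1,0)-X,axis=1))
e=[X[1]-X[0],X[2]-X[1]]; L=max(e,key=np.linalg.norm); print("slot angle",np.arctan2(L[1],L[0])%np.pi)
yaw=-.262; x=np.array([np.cos(yaw),np.sin(yaw)]); y=np.array([-x[1],x[0]])
K4=onplane(s,[(204,153),(286,172),(262,276),(169,253)],n,dd)
print("centreline mean lateral", (K4[:,:2]@y), "slot lat",C[:2]@y,"slot along",C[:2]@x, "edges along",K4[:,:2]@x)
for nm,px,z in (("pot",(148,221),.08),("candle",(313,266),.115),("vase",(330,203),.135)):
    print(nm,onplane(s,[px],np.array([0,0,1.]),z))
```

```text
dark 325
((219.90003967285156, 233.7000274658203), (29.96331024169922, 10.28591251373291), 26.56505012512207)
slot c [0.51770274 0.15575491 0.14895289] sides [0.02443979 0.07097604 0.02422029 0.0704981 ]
slot angle 1.0930856280760186
centreline mean lateral [0.38032035 0.17152866 0.16523616 0.38555546] slot lat 0.2845312416151185 slot along 0.4596930343243154 edges along [0.64522903 0.64762746 0.38932519 0.38734786]
pot [[0.55774151 0.34664712 0.08      ]]
candle [[ 0.43941694 -0.06182961  0.115     ]]
vase [[ 0.58755697 -0.10443125  0.135     ]]
```

```bash
python3 -m creep '{"claw":[0,0,0,0,0,0,0,0,0,0,0,0],"dp":[[-2,-1.2,0],[-5,-3,0],[-9,-5.2,0],[-13,-7.6,0],[-17,-10,0],[-21,-12.3,0],[-25,-14.6,0],[-29,-16.9,0],[-32,-18.7,0],[-34.4,-20.1,0],[-34.4,-20.1,0],[-34.4,-20.1,0]],"roll":[0,0,0,0,0,0,0,0,0,0,0,0]}' 30
python3 - <<'E'
from station import manip, imaging
import cv2
for n in ("wrist","scene"):
    s=imaging.snapshot(n); cv2.imwrite(f"pics/{n}1.png",s["image"][:,:,::-1])
E
```

```text
t: 1.35
tcp_pos: [0.4923, 0.2353, 0.25]
tool_rot: [0.22, 0.975, 0.0, -0.001]
force: [0.0, -0.0, 0.4]
finger_gap: -0.001
```

View pics/wrist1.png

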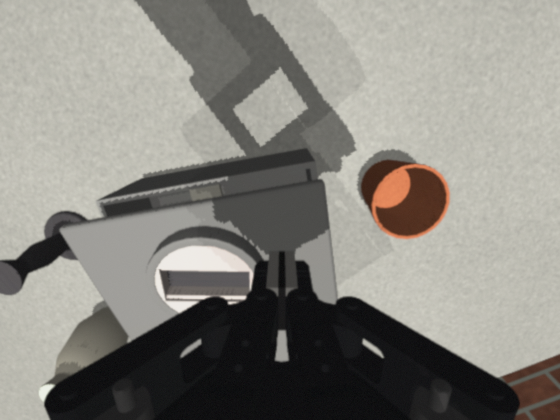

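View pics/scene1.png

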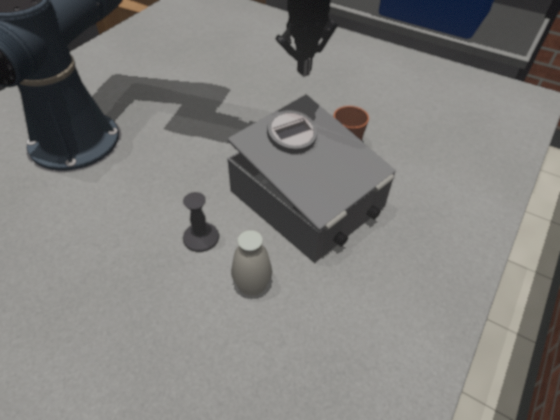

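Wrist view: the closed fingertips at (280,255) are above the left near corner, and the collar with its slot is at (207,275). Everything is clear, so I'm descending.

```bash
python3 -m creep '{"claw":[0,0,0,0,0,0,0,0,0,0],"dp":[[0,0,3],[0,0,6],[0,0,7.2],[0,0,8],[0,0,8.8],[0,0,9.6],[0,0,10.4],[0,0,11],[0,0,11.5],[0,0,11.5]],"roll":[0,0,0,0,0,0,0,0,0,0]}'
```

```text
t: 2.45
tcp_pos: [0.4923, 0.2355, 0.1346]
tool_rot: [0.22, 0.976, -0.0, -0.0]
force: [-0.3, 1.4, 0.5]
finger_gap: 0.001
```

```bash
python3 -m creep '{"claw":[0,0,0,0],"dp":[[0,0,0.3],[0,0,0.5],[0,0,0.7],[0,0,0.7]],"roll":[0,0,0,0]}'
python3 - <<'E'
from station import imaging
import cv2
s=imaging.snapshot("scene"); cv2.imwrite("pics/scene2.png",s["image"][:,:,::-1])
E
```

```text
t: 2.85
tcp_pos: [0.4925, 0.2357, 0.129]
tool_rot: [0.22, 0.976, 0.0, 0.0]
force: [-0.2, -0.8, 4.8]
finger_gap: -0.004
```

View pics/scene2.png

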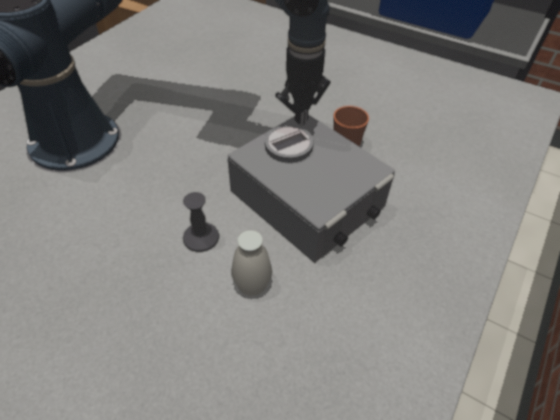

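The cover looks flush, with the collar now at (290,143). I'll press a little harder to seat it.

```bash
python3 -m creep '{"claw":[0,0,0,0],"dp":[[0,0,0.1],[0,0,0.2],[0,0,0.3],[0,0,0.3]],"roll":[0,0,0,0]}'
```

```text
t: 3.3
tcp_pos: [0.4926, 0.2358, 0.1289]
tool_rot: [0.219, 0.976, 0.0, 0.001]
force: [-6.6, -2.2, 24.3]
finger_gap: -0.002
```

The stop is firm: 24 N with the fingertips at z = 0.110. Next I lift clear and measure the fastener.

```bash
python3 -m creep '{"claw":[0,0,0,0,0,0,0],"dp":[[0,0,-2],[0,0,-6],[2,0,-10],[6,0,-12],[9,0,-12.5],[10,0,-12.5],[10,0,-12.5]],"roll":[0,0,0,0,0,0,0]}'
python3 - <<'E'
from station import manip, imaging
import cv2,pickle
d={}
for n in ("scene","top","wrist"):
    s=imaging.snapshot(n); d[n]=s
    cv2.imwrite(f"pics/{n}3.png",s["image"][:,:,::-1])
g=cv2.resize(d["top"]["image"][130:300,120:350],None,fx=3.4,fy=3.4,interpolation=cv2.INTER_CUBIC); cv2.imwrite("pics/topcrop3.png",g[:,:,::-1])
pickle.dump(d,open("s3.pkl","wb"))
E
```

```text
t: 4.0
tcp_pos: [0.401, 0.2789, 0.2504]
tool_rot: [0.219, 0.976, -0.0, 0.0]
force: [0.1, 0.7, -0.8]
finger_gap: 0.002
```

View pics/topcrop3.png

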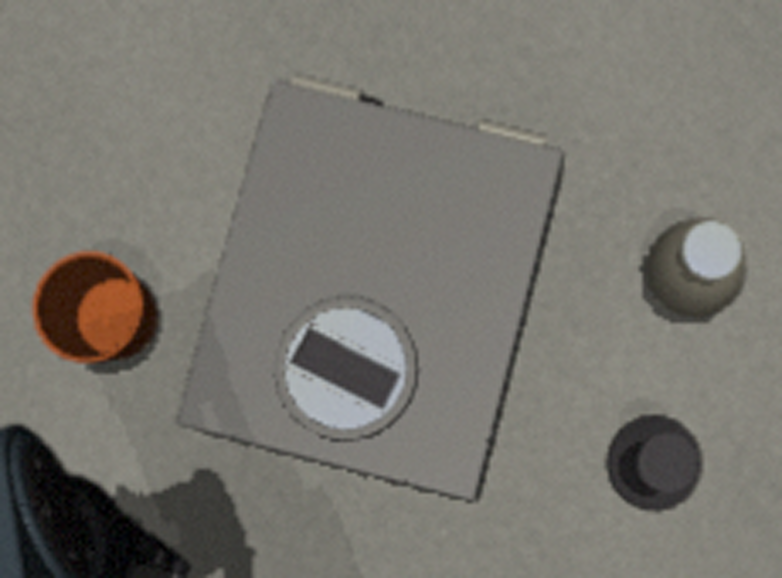

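View pics/wrist3.png

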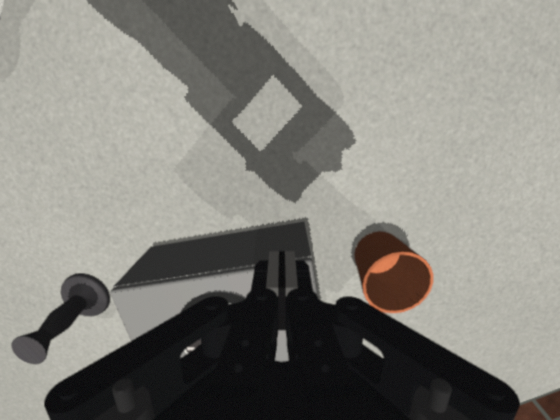

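Top crop: the cover is shut, the white disc is centred at about (350,369), and the slot runs from about (297,345) to (395,390). Wrist: the collar is mostly hidden by the fingers, so I'll measure from the top and scene views.

```bash
cat > meas.py <<'E'
import numpy as np,cv2
from h import *
def meas(s,seed,rad,name):
    roi=np.zeros(s["image"].shape[:2],np.uint8); cv2.circle(roi,seed,rad,1,-1)
    g=s["image"].mean(2)
    w=((g>150)&(roi>0)).astype(np.uint8)
    cs,_=cv2.findContours(w,cv2.RETR_EXTERNAL,cv2.CHAIN_APPROX_NONE); c=max(cs,key=cv2.contourArea); hull=cv2.convexHull(c)
    (a,b),_=cv2.minEnclosingCircle(c)
    P=onplane(s,hull.reshape(-1,2),np.array([0,0,1.]),.127)
    cc,r=cv2.minEnclosingCircle(P[:,:2].astype(np.float32)*1000); print(name,"disc centre",np.array(cc)/1000,"r",r)
    inn=np.zeros_like(roi); cv2.fillPoly(inn,[hull],1); inn=cv2.erode(inn,np.ones((3,3),np.uint8))
    dk=((g<105)&(inn>0)).astype(np.uint8)
    cs,_=cv2.findContours(dk,cv2.RETR_EXTERNAL,cv2.CHAIN_APPROX_NONE); c=max(cs,key=cv2.contourArea)
    Q=onplane(s,c.reshape(-1,2),np.array([0,0,1.]),.113)[:,:2].astype(np.float32)*1000
    rr=cv2.minAreaRect(Q); b=cv2.boxPoints(rr); e=[b[1]-b[0],b[2]-b[1]]; L=max(e,key=np.linalg.norm)
    print("  slot c",rr[0],"size",rr[1],"angle",np.arctan2(L[1],L[0])%np.pi)
E
python3 - <<'E'
import pickle
from meas import *
d=pickle.load(open("s3.pkl","rb"))
meas(d["top"],(223,238),19,"top"); meas(d["scene"],(290,143),22,"scene")
s=d["top"]; k=onplane(s,[(120+a/3.4,130+b/3.4) for a,b in((274,80),(564,154),(476,500),(180,423))],np.array([0,0,1.]),.11)
print(k); c=k[:,:2]; ya=(c[0]+c[1]-c[2]-c[3]); print("yaw",np.arctan2(ya[1],ya[0]),"near mid",(c[2]+c[3])/2)
yv=c[3]-c[2]; print("yaw2",np.arctan2(-yv[0],yv[1]), "collar",(c[2]+c[3])/2+.068*ya/np.linalg.norm(ya),"ctr+",c.mean(0)-.062*ya/np.linalg.norm(ya))
s=d["scene"]; cv2.imwrite("pics/sc3.png",cv2.resize(s["image"][80:260,200:420],None,fx=3.4,fy=3.3)[:,:,::-1])
E
```

```text
top disc centre [0.50945602 0.15528043] r 41.7939567565918
  slot c (509.8390197753906, 156.03805541992188) size (68.45772552490234, 26.90258026123047) angle 1.096236
scene disc centre [0.52805548 0.14619963] r 35.183128356933594Traceback (most recent call last):
  File "<stdin>", line 4, in <module>
  File "meas.py", line 13, in meas
    cs,_=cv2.findContours(dk,cv2.RETR_EXTERNAL,cv2.CHAIN_APPROX_NONE); c=max(cs,key=cv2.contourArea)
                                                                         ~~~^^^^^^^^^^^^^^^^^^^^^^^^
ValueError: max() iterable argument is empty
```

Run:
```python
import pickle
from meas import *
d=pickle.load(open("s3.pkl","rb"))
s=d["top"]; k=onplane(s,[(120+a/3.4,130+b/3.4) for a,b in((274,80),(564,154),(476,500),(180,423))],np.array([0,0,1.]),.11)
c=k[:,:2]; ya=(c[0]+c[1]-c[2]-c[3]); u=ya/np.linalg.norm(ya); print("yaw",np.arctan2(ya[1],ya[0]))
yv=c[3]-c[2]; print("yaw2",np.arctan2(-yv[0],yv[1]), "collar",(c[2]+c[3])/2+.068*u,"ctr+",c.mean(0)-.062*u)
s=d["scene"]; C=np.array([.5096,.1556,.113]); dv=np.array([np.cos(1.096),np.sin(1.096),0]); p=np.array([-dv[1],dv[0],0])
im=s["image"].copy()
q=proj(s,[C+a*dv*.0365+b*p*.014 for a,b in((1,1),(1,-1),(-1,-1),(-1,1))]); print(q)
im=cv2.resize(im[80:260,200:420],None,fx=3.4,fy=3.3,interpolation=cv2.INTER_CUBIC)
for a in q: cv2.circle(im,(int((a[0]-200)*3.4+1.7),int((a[1]-80)*3.3+1.6)),2,(255,0,0),-1)
cv2.imwrite("pics/sc3.png",im[:,:,::-1])
```

```text
yaw -0.26182258161951133
yaw2 -0.26485539770770233 collar [0.50940293 0.15235492] ctr+ [0.50760391 0.15283701]
[[299.63797912 136.12325679]
 [306.93230515 143.74799398]
 [276.87602256 155.79305658]
 [269.8895893  147.76893179]]
```

View pics/sc3.png

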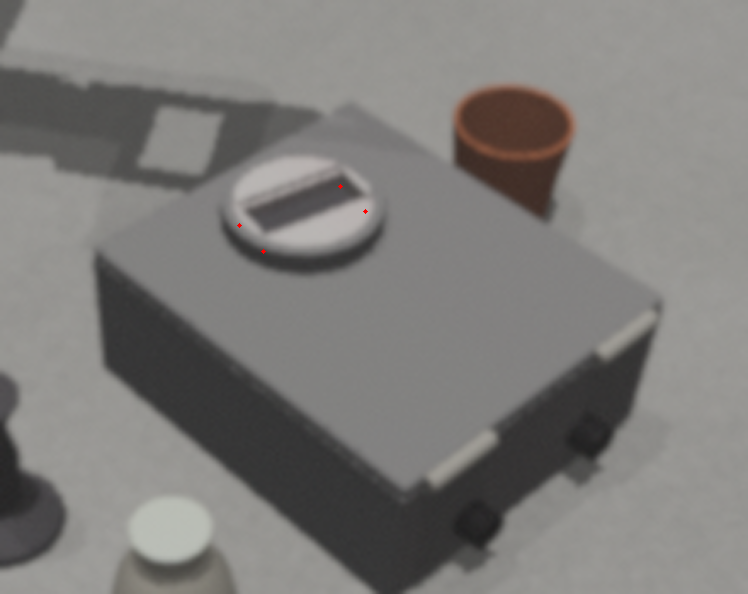

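The projected slot corners (red) fall about 4 px below the slot seen in the scene view. I'll check with depth whether the cause is the height or the calibration.

Run:
```python
import pickle
from meas import *
d=pickle.load(open("s3.pkl","rb"))
for n,poly,hole,hr in (("top",[(204,160),(281,177),(260,268),(180,250)],(223,238),28),("scene",[(305,116),(385,170),(322,218),(238,158)],(289,142),30)):
    s=d[n]; m=np.zeros(s["z_map"].shape,np.uint8); cv2.fillPoly(m,[np.array(poly)],1); cv2.circle(m,hole,hr,0,-1)
    v,u=np.nonzero(m&(s["z_map"]>0)); P,_=pts(s,np.c_[u,v]); A=np.c_[P[:,:2]-[.58,.12],np.ones(len(P))]
    print(n,np.linalg.lstsq(A,P[:,2],rcond=None)[0], "table",np.median(pts(s,[(x,y) for x in range(330,350) for y in range(300,320)])[0][:,2]))
s=d["scene"]
# shut-plate corners observed in scene crop
k=onplane(s,[(200+a/3.4,80+b/3.3) for a,b in((660,300),(405,490),(97,250),(350,102))],np.array([0,0,1.]),.11); print(k.round(4))
c=k[:,:2]; print("edges",np.linalg.norm(np.roll(c,-1,0)-c,axis=1)); ya=c[0]+c[1]-c[2]-c[3];u=ya/np.linalg.norm(ya); print(np.arctan2(ya[1],ya[0]),c.mean(0)-.062*u)
ring=cv2.ellipse2Poly((0,0),(1,1),0,0,360,10)
print("disc c by scene", onplane(s,[(200+301/3.4,80+203/3.3)],np.array([0,0,1.]),.127))
print("slot floor top-left edge..", onplane(s,[(200+250/3.4,80+208/3.3),(200+348/3.4,80+176/3.3)],np.array([0,0,1.]),.113))
for n,px in(("top",(223,238.3)),("scene",(289,141.5))):
    s=d[n]; P,_=pts(s,[(px[0]+i,px[1]+j) for i in(-1,0,1) for j in (-1,0,1)]); print(n,"floor pt",np.median(P,0))
```

```text
top [-0.00127743 -0.00057224  0.11082901] table 0.0013001684117809283
scene [ 0.00083615 -0.00059173  0.1107538 ] table 0.0010818968701911654
[[ 7.221e-01  2.071e-01  1.100e-01]
 [ 6.660e-01 -3.000e-04  1.100e-01]
 [ 4.208e-01  6.650e-02  1.100e-01]
 [ 4.752e-01  2.766e-01  1.100e-01]]
edges [0.21480193 0.25408264 0.2170334  0.25644966]
-0.270056617951062 [0.5112797 0.1540091]
disc c by scene [[0.51072464 0.15291897 0.127     ]]
slot floor top-left edge.. [[0.4789792  0.1460368  0.113     ]
 [0.51417614 0.20543725 0.113     ]]
top floor pt [0.50921537 0.15251519 0.11532783]
scene floor pt [0.50417168 0.16759304 0.11364465]
```

The cover is flat and shut, with a slope below 0.0015. The centres agree: the scene view gives (0.511,0.153) and the top view (0.509,0.154). The slot angle is 1.096, so cam is about 0.21. The 4 px offset is explained by the dark lower wall. Next: closed fingertips above the slot's +y half.

```bash
python3 -m creep '{"claw":[0,0,0,0,0,0,0,0,0],"dp":[[-3,-1,0],[-7,-2.3,0],[-11,-3.6,0],[-14,-4.6,0],[-15.2,-4.9,0],[-15.2,-4.9,3],[-15.2,-4.9,6],[-15.2,-4.9,8],[-15.2,-4.9,8]],"roll":[0,0,0.03,0.03,0.03,0.03,0.03,0.03,0.03]}'
python3 - <<'E'
from station import manip, imaging
import cv2,pickle
from h import *
d={}
for n in ("scene","top","wrist"):
    s=imaging.snapshot(n); d[n]=s
cv2.imwrite("pics/wrist4.png",d["wrist"]["image"][:,:,::-1])
cv2.imwrite("pics/sc4.png",cv2.resize(d["scene"]["image"][80:200,220:380],None,fx=4.5,fy=4.5,interpolation=cv2.INTER_CUBIC)[:,:,::-1])
E
```

```text
t: 5.05
tcp_pos: [0.5162, 0.1688, 0.167]
tool_rot: [0.235, 0.972, -0.001, -0.004]
force: [-0.3, 0.2, -1.1]
finger_gap: 0.002
```

View pics/wrist4.png

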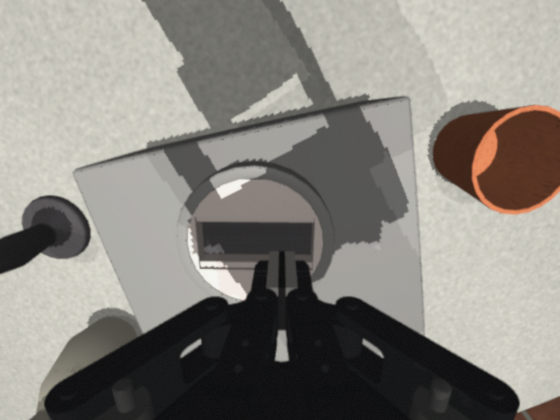

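View pics/sc4.png

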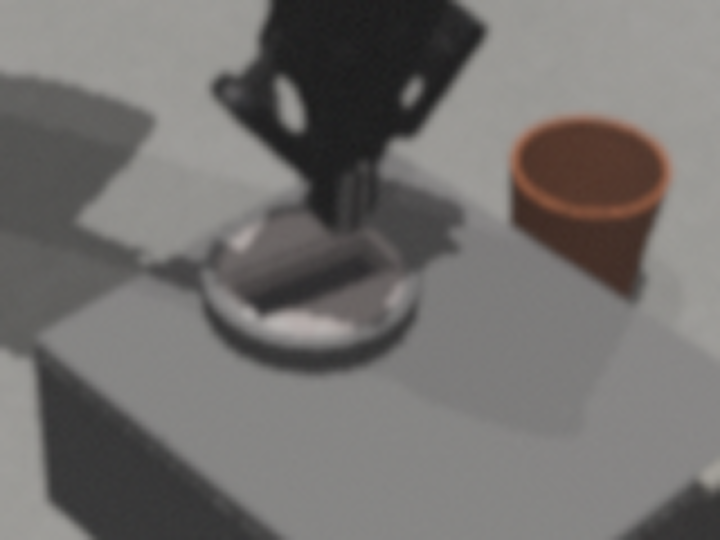

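Wrist: the slot's dark floor spans about (203,222) to (313,262), and the fingertip front is at about (281,252), above the slot's right half. I'll cross-check with the calibration.

Run:
```python
from station import manip, imaging
import cv2
from h import *
s=imaging.snapshot("wrist")
st=manip.sense(); p=st["tcp_pos"]; print(p,st["tool_rot"])
z=np.array([0,0,1.])
print("floor corners",onplane(s,[(203,222),(313,222),(203,258),(313,262)],z,.113).round(4))
print("rim top edge", onplane(s,[(195,222),(315,222)],z,.124).round(4))
print("tip proj",proj(s,[p-[0,0,.019],[.510,.154,.113],p-[0,0,.054]]))
g=s["image"][140:310,160:350]; cv2.imwrite("pics/wc.png",cv2.resize(g,None,fx=4,fy=3.5,interpolation=cv2.INTER_CUBIC)[:,:,::-1])
```

```text
[0.51934852 0.1693766  0.1712954 ] [2.34152533e-01 9.72199304e-01 3.86607192e-04 9.76894696e-04]
floor corners [[0.4858 0.1281 0.113 ]
 [0.519  0.1928 0.113 ]
 [0.5085 0.1138 0.113 ]
 [0.5459 0.1801 0.113 ]]
rim top edge [[0.4811 0.1284 0.124 ]
 [0.5151 0.1947 0.124 ]]
tip proj [[281.87342484 267.13375988]
 [254.95076217 235.52966028]
 [281.72723318 240.01017159]]
```

View pics/wc.png

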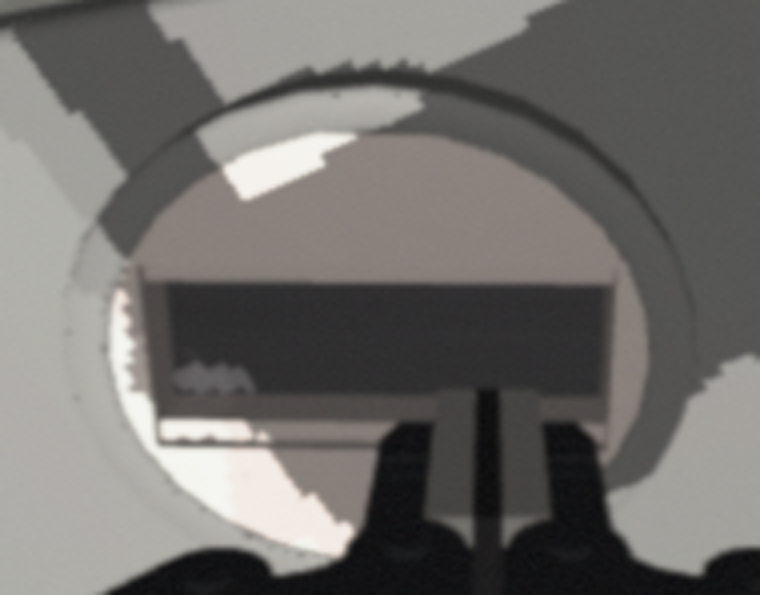

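The wrist rim and floor edges agree with the centre (0.510,0.154) to within 1 mm. The tool is 18 mm out along the slot and 1 mm off across it. I'm lowering it into the slot.

```bash
python3 -m creep '{"claw":[0,0,0,0,0],"dp":[[0,0,1.5],[0,0,2.5],[0,0,3.2],[0,0,3.5],[0,0,3.5]],"roll":[0,0,0,0,0]}'
```

```text
t: 5.75
tcp_pos: [0.5184, 0.1692, 0.1351]
tool_rot: [0.234, 0.972, -0.0, -0.0]
force: [0.2, -0.6, 0.4]
finger_gap: 0.0
```

```bash
python3 -m creep '{"claw":[0,0,0,0,0,0,0],"dp":[[-0.18,-0.01,0],[-0.36,-0.04,0],[-0.53,-0.08,0],[-0.7,-0.14,0],[-0.86,-0.22,0],[-1.02,-0.31,0],[-1.02,-0.31,0]],"roll":[0.1,0.2,0.3,0.4,0.5,0.6,0.6]}'
python3 - <<'E'
from station import manip, imaging
import cv2
s=imaging.snapshot("wrist"); print(manip.sense()["force"])
cv2.imwrite("pics/w5.png",s["image"][:,:,::-1])
E
```

```text
t: 6.45
tcp_pos: [0.5225, 0.1652, 0.1354]
tool_rot: [0.513, 0.859, 0.001, -0.005]
force: [-6.3, 11.4, 2.4]
finger_gap: -0.001
[-5.73200985 12.01816081  3.19187645]
```

View pics/w5.png

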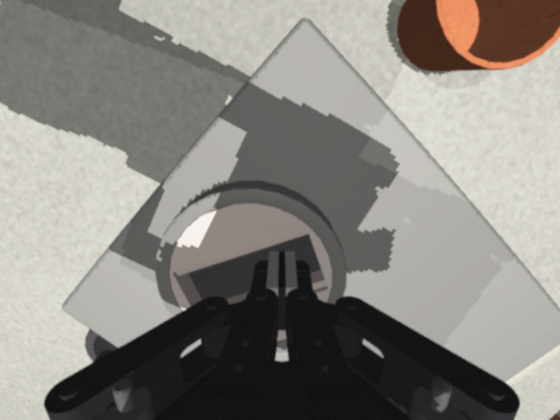

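The slot is following, about 0.3 rad behind the tool: its edge runs from (178,275) to (310,235), and the side force is 13 N. Continuing.

```bash
python3 -m creep '{"claw":[0,0,0,0,0,0,0,0],"dp":[[-0.18,-0.01,0],[-0.36,-0.04,0],[-0.53,-0.08,0],[-0.7,-0.14,0],[-0.86,-0.22,0],[-1.02,-0.31,0],[-1.16,-0.42,0],[-1.16,-0.42,0]],"roll":[0.1,0.2,0.3,0.4,0.5,0.6,0.7,0.7]}'
python3 - <<'E'
from station import manip, imaging
import cv2
s=imaging.snapshot("wrist"); print(manip.sense()["force"])
cv2.imwrite("pics/w6.png",s["image"][:,:,::-1])
E
```

```text
t: 7.3
tcp_pos: [0.5264, 0.1542, 0.1355]
tool_rot: [0.776, 0.63, 0.002, -0.004]
force: [-2.3, 16.8, -0.4]
finger_gap: -0.001
[-2.61087896 15.80837867 -0.33347285]
```

View pics/w6.png

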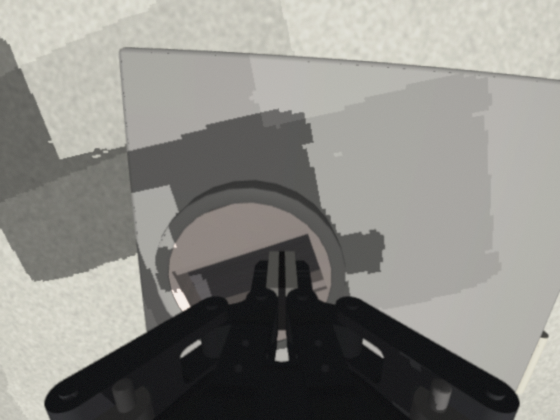

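```bash
python3 -m creep '{"claw":[0,0,0,0,0,0],"dp":[[-0.18,-0.01,0],[-0.36,-0.04,0],[-0.53,-0.08,0],[-0.7,-0.14,0],[-0.86,-0.2,0],[-0.86,-0.2,0]],"roll":[0.1,0.2,0.3,0.4,0.45,0.45]}'
python3 - <<'E'
from station import manip, imaging
import cv2
s=imaging.snapshot("wrist"); print(manip.sense()["force"])
cv2.imwrite("pics/w7.png",s["image"][:,:,::-1])
E
```

```text
t: 7.95
tcp_pos: [0.5255, 0.1473, 0.1358]
tool_rot: [0.898, 0.441, 0.004, -0.004]
force: [2.6, 20.4, -3.9]
finger_gap: 0.002
[ 1.89737283 21.10968496 -3.79707642]
```

View pics/w7.png

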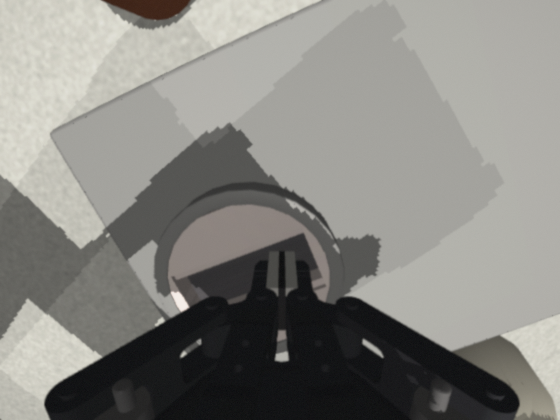

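Run:
```python
from station import manip, imaging
from h import *
s=imaging.snapshot("wrist"); z=np.array([0,0,1.])
a=onplane(s,[(178,278),(304,234)],z,.124); v=a[1]-a[0]; print("slot",np.arctan2(v[1],v[0]),np.linalg.norm(v))
a=onplane(s,[(53,130),(330,0)],z,.11); v=a[1]-a[0]; print("side",np.arctan2(v[1],v[0]))
print(manip.sense()["force"],manip.sense()["ft_torque"])
```

```text
slot -0.2904971761745902 0.07085516421465456
side -0.2743556634860739
[ 1.42159669 20.27489401 -4.6483179 ] [ 3.50458161 -0.37814508  0.01646861]
```

The slot is at -0.29 against the cover side at -0.27, so it is at the locked stop. I'll push slightly further to confirm.

```bash
python3 -m creep '{"claw":[0,0,0],"dp":[[-0.15,0,0],[-0.3,0,0],[-0.3,0,0]],"roll":[0,0,0]}'
python3 -m creep '{"claw":[0,0,0,0,0,0],"dp":[[0.3,0,0],[0.7,0.1,0],[0.7,0.1,-0.3],[0.7,0.1,-3],[0.7,0.1,-8],[0.7,0.1,-11]],"roll":[0,-0.1,-0.15,-0.15,-0.15,-0.15]}'
python3 - <<'E'
from station import imaging
import cv2
s=imaging.snapshot("wrist"); cv2.imwrite("pics/w8.png",s["image"][:,:,::-1])
E
```

```text
t: 8.35
tcp_pos: [0.5253, 0.1469, 0.1359]
tool_rot: [0.898, 0.441, 0.007, -0.005]
force: [5.7, 27.9, -6.7]
finger_gap: -0.004
t: 8.95
tcp_pos: [0.5287, 0.1444, 0.2485]
tool_rot: [0.86, 0.509, 0.002, 0.001]
force: [1.3, -0.1, 0.4]
finger_gap: -0.001
```

View pics/w8.png

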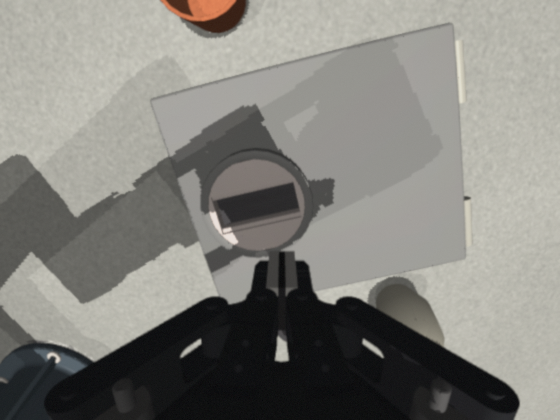

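It is at the stop: 3 mm more command moved it only 0.4 mm and the force rose to 28 N. After lifting, the slot at (257,205) runs parallel to the cover sides. I'm moving aside for a final check.

```bash
python3 -m creep '{"claw":[0,0,0,0,0,0,0,0],"dp":[[1,-2,0],[2.5,-6,0],[4,-10,0],[5.5,-14,0],[7,-17,0],[7.7,-19,0],[7.7,-19,0],[7.7,-19,0]],"roll":[0,0,0,0,0,0,0,0]}'
python3 - <<'E'
from station import manip,imaging
from meas import *
s=imaging.snapshot("top"); meas(s,(223,238),19,"top")
m=np.zeros(s["z_map"].shape,np.uint8); cv2.fillPoly(m,[np.array([(204,160),(281,177),(260,268),(190,250)])],1); cv2.circle(m,(223,238),28,0,-1)
v,u=np.nonzero(m&(s["z_map"]>0)); P,_=pts(s,np.c_[u,v]); P=P[abs(P[:,2]-.11)<.02]; print(len(P),np.linalg.lstsq(np.c_[P[:,:2]-[.58,.12],np.ones(len(P))],P[:,2],rcond=None)[0])
cv2.imwrite("pics/top9.png",s["image"][:,:,::-1]); print(manip.sense()["force"])
E
```

```text
t: 9.8
tcp_pos: [0.3982, 0.3031, 0.2456]
tool_rot: [0.86, 0.51, 0.0, 0.0]
force: [0.5, 0.1, 0.4]
finger_gap: -0.002
top disc centre [0.50939606 0.15554547] r 41.740055084228516
  slot c (510.21197509765625, 157.29476928710938) size (27.56547737121582, 72.83161163330078) angle 2.8675022
4850 [-0.00081953 -0.0007754   0.11081563]
[-0.20337338 -0.3961601   1.07855471]
```

View pics/top9.png

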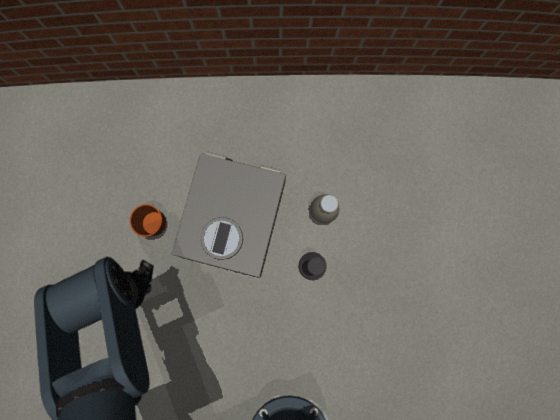

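The slot angle is 2.8675, or -0.274, against the box axis at -0.262, so cam is at 1.57. The cover is flat at 0.111 m, the pot (148,221), candlestick (313,266) and vase (325,208) have not moved, and the arm is clear.

```bash
python3 -c "
from station import workorder; print(workorder.sign_off())"
```

```text
the job is handed in; nothing more can be done
None
```

The cover is shut and the fastener is turned to its locked stop. I handed the job in at about 9.8 s of robot time; no verdict is reported.

**What I did:** I pushed the cover down at its left near corner with the closed fingertips until it reached a firm stop (24 N, tips at 110 mm). I then set the closed fingertips in the slot, about 18 mm off the axis, and turned it clockwise. At the stop, 3 mm more command moved it only 0.4 mm and the force rose to 28 N. I backed off, lifted clear and moved aside.

**Last checks:**
- **Cover:** it lies flat, with a slope of about 0.001 and its top at 0.111 m.
- **Fastener:** the slot is parallel to the box's side within about 0.01 rad, so it stands at about 1.57 rad.
- **Bystanders:** the vase, candlestick and flowerpot are at the same pixels as at the start.
- **Clearance:** the arm is clear of everything and the force reading is about zero.

**Disagreements:** the slot centre differed by 2 to 3 mm between the cameras. A projected slot outline first fell about 4 px low in the scene view. I put that down to the slot's dark lower wall, and the wrist view later agreed on the position across the slot to about 1 mm. One automatic disc and slot measurement failed in the scene view, so I used the other views there.

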